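# Sort the bench's loose bolts and nuts into their trays

### The arm

A 6-joint arm with a two-finger parallel gripper is mounted at the origin on the work surface. World frame = base frame: x ahead of the robot, y to its left, z up, the work surface at z = 0. Lengths are in m, angles in rad, forces in N, time in s.
With the tool pointing down it reaches from about 0.35 to 0.95 m from the base axis. Payload 17.4 kg.
Tool frame: the origin (TCP) lies on the centre line of the jaws, within the pads' length; the fingertips stand 8 mm ahead of it and the grasp point (between the pads) lies 11 mm behind it; z points along the fingers, y is the line along which they close (so a half turn about z gives the same grasp; the last joint's range is limited). The gripper opens to 93 mm and grips with 3 to 60 N. Pads are 15 mm wide; open, the fingers measure 128 mm over their backs; the gripper's body (75 mm by 188 mm) begins 65 mm behind the grasp point.
Start: joints at [1.103, 0.116, 1.442, -0, 1.584, -0.038], TCP at [0.281, 0.614, 0.227] pointing down, gripper open.
Joint ranges: [-2.83, 2.83], [-0.83, 2.19], [0.07, 2.5], [-1.14, 4.28], [0.01, 3], [-2.97, 2.97]. Speed limits (rad/s): [1.89, 1.89, 2.22, 3.14, 3.14, 3.14].

### API

Orientations are given as a rotation vector (axis times angle).
In Python, from bench import robot gives the robot as it stands. Calls block until the motion is done:
- robot.move_ptp(position, orientation): joint-space move of the TCP to a pose.
- robot.servo_line(position, feed=0.15, rot=None): straight line of the TCP; rot=None keeps the orientation; feed is the mean speed in m/s.
- robot.move_joints(angles): joint-space move.
- robot.let_go() and robot.gripper_close(squeeze=None): open the fingers fully, or close them until they stop; squeeze is the grip in N (None keeps the last).
- robot.dwell(seconds).
- robot.inverse_kinematics(position, orientation): joint angles nearest the present ones, or None.
- robot.get_obs(): the state.
- robot.camera(name): name is "side" or "top" or "wrist"; returns a dict with "img" (384x512x3 uint8, red, green, blue), "range_z" (384x512 float32, m along the optical axis (not along the pixel's ray), 0 where there is no reading), "mtx" (3x3 intrinsics, pixels), "D" ([k1, k2, p1, p2, k3] as OpenCV has them; the pictures are not rectified), "xyz" and "orientation" of the camera in the world. Camera axes: x right, y down, z forward; pixel columns grow to the right and rows downward; lengths in m; the calibration is good to about 2 mm. A picture is of the moment at which its call begins.
A pose or a line that the arm cannot do raises robot.PlanningError and nothing moves.
- robot.job_done(): hands the job in; it is judged then, once.
The state is a dict: "time": time; "joint_pos": joint angles; "qd": joint speeds; "effort": joint torques, N m; "tcp_pos": TCP position; "ee_rot": TCP orientation; "force": force on the tool from outside, world axes, zero at the start; "ft_torque": the same for the moment, N m; "grip_width": finger opening in m; "finger_force": force on a finger pad.
Only numpy, scipy, OpenCV 4.12 (cv2) and the standard library are available. Lean on these libraries where they do the work, as an engineer would, in place of code of your own. Each camera call takes 0.05 s, during which the arm holds its last target. There are 200 camera calls.

### The job

Tidy the mixed hardware on the workbench: lay each of the three bolts flat and lengthwise in the yellow tray cut for its length (shortest bolt in the shortest tray, middle bolt in the middle tray, longest bolt in the longest tray), and put both big nuts flat, side by side, on the floor of the round metal dish. Leave the oil bottle standing where it is.

Things in the scene. Friction and masses are not known exactly. Their poses are not given: they have to be found in the camera images.
- bolt_short: the shortest of three steel hex bolts, lying level, a nut run onto its end: 60 mm long overall, head and nut both 24 mm across flats, head 10 mm thick at its -x end, nut 13 mm thick and 3 mm from its +x end, shank 16 mm diameter between them. Origin at mid-length on the bolt's axis (12 mm above the surface it lies on); x along the bolt. Loose, 144 g give or take a third.
- bolt_medium: the middle one of three steel hex bolts, lying level, a nut run onto its end: 85 mm long overall, head and nut both 24 mm across flats, head 10 mm thick at its -x end, nut 13 mm thick and 3 mm from its +x end, shank 16 mm diameter between them. Origin at mid-length on the bolt's axis (12 mm above the surface it lies on); x along the bolt. Loose, 179 g give or take a third.
- bolt_long: the longest of three steel hex bolts, lying level, a nut run onto its end: 110 mm long overall, head and nut both 24 mm across flats, head 10 mm thick at its -x end, nut 13 mm thick and 3 mm from its +x end, shank 16 mm diameter between them. Origin at mid-length on the bolt's axis (12 mm above the surface it lies on); x along the bolt. Loose, 214 g give or take a third.
- nut_a: one of two alike loose large steel hex nuts, 36 mm across flats, 18 mm high, with a through hole, lying flat on the bench. Origin at its centre, 9 mm above the surface it lies on; z along the hole; its x axis points square to one pair of flats (the others are at 60 and 120 degrees from it). About 100 g.
- nut_b: one of two alike loose large steel hex nuts, 36 mm across flats, 18 mm high, with a through hole, lying flat on the bench. Origin at its centre, 9 mm above the surface it lies on; z along the hole; its x axis points square to one pair of flats (the others are at 60 and 120 degrees from it). About 100 g.
- bay_short: the shortest of three yellow plastic bolt trays, fixed, open on top: inside 80 mm long (x), 20 mm longer than its bolt, and 72 mm wide (y). Floor top 4 mm above the bench; end walls (+x, -x) 20 mm high and side walls 10 mm high from the bench; walls 4 mm thick, outside 88 x 80 mm. Origin at the centre of the underside; x along its length.
- bay_medium: the middle one of three yellow plastic bolt trays, fixed, open on top: inside 105 mm long (x), 20 mm longer than its bolt, and 72 mm wide (y). Floor top 4 mm above the bench; end walls (+x, -x) 20 mm high and side walls 10 mm high from the bench; walls 4 mm thick, outside 113 x 80 mm. Origin at the centre of the underside; x along its length.
- bay_long: the longest of three yellow plastic bolt trays, fixed, open on top: inside 130 mm long (x), 20 mm longer than its bolt, and 72 mm wide (y). Floor top 4 mm above the bench; end walls (+x, -x) 20 mm high and side walls 10 mm high from the bench; walls 4 mm thick, outside 138 x 80 mm. Origin at the centre of the underside; x along its length.
- dish: round shallow aluminium parts dish, fixed to the bench: 132 mm across the rim, rim 14 mm above the bench, wall flaring from 112 mm across at the foot, 3 mm thick; flat floor about 106 mm across and 4 mm above the bench. Origin at the centre of its underside.
- oil_bottle: bystander: white plastic oil bottle with a black cap, 52 mm diameter, 100 mm tall, standing loose at the right of the work. Origin at the centre of its underside, z up. Not to be moved.
Things that resemble listed ones, but are neither listed nor needed, are in the scene too. Leave any green or turquoise look-alike of the nut_a alone.

How it is judged:
By the outcome, as a careful person would: the job done as asked, in the order asked, and still so for the second after the job is handed in, with the robot touching nothing.
It also fails if it takes over 128 s, if anything falls off the work surface, if the arm or the gripper's body presses on something with over 40 N, if the wrist force passes 120 N, or if a joint passes its speed limit or range.

## Working session

There is one attempt and no reset: what is moved stays moved. The work goes in short steps, each a Python script; the robot and the scene stay as the last script left them, time stands still between calls to the robot, and variables do not carry over. Pictures are saved under pics/ and viewed, at most 14 in all, crops included, and the job is handed in when it is done.

```bash
ls; mkdir -p pics; cat > h.py <<'E'
import numpy as np, cv2
from scipy.spatial.transform import Rotation as R
from bench import robot
def snap(cam,name=None):
    c=robot.camera(cam)
    if name: cv2.imwrite(f'pics/{name}.png',c['img'][:,:,::-1])
    return c
def cast(c,uv,z):
    uv=np.asarray(uv,float).reshape(-1,1,2)
    n=cv2.undistortPoints(uv,np.array(c['mtx']),np.array(c['D']))[:,0]
    d=np.c_[n,np.ones(len(n))]@R.from_rotvec(c['orientation']).as_matrix().T
    o=np.array(c['xyz']); return o+d*((z-o[2])/d[:,2])[:,None]
def topmap(c):
    "world xyz per pixel from range"
    h,w=c['range_z'].shape
    u,v=np.meshgrid(np.arange(w),np.arange(h))
    n=cv2.undistortPoints(np.stack([u,v],-1).reshape(-1,1,2).astype(float),np.array(c['mtx']),np.array(c['D']))[:,0]
    d=np.c_[n,np.ones(len(n))]*c['range_z'].reshape(-1,1)
    return (d@R.from_rotvec(c['orientation']).as_matrix().T+np.array(c['xyz'])).reshape(h,w,3)
E
python3 - <<'E'
from h import *
for n in ('top','side'):
    c=snap(n,n+'0'); print(n,c['xyz'],c['orientation'],c['mtx'],c['D'])
print(robot.get_obs())
E
```

```text
pics
top [ 0.27540045 -0.07340453  1.21406325] [-2.14438581  2.09203287 -0.20980729] [[489.88576725   0.         253.91995566]
 [  0.         489.88576725 185.35575872]
 [  0.           0.           1.        ]] [-0.21017658  0.          0.          0.          0.        ]
side [-0.06249328 -0.73770023  0.56253027] [-2.02503701  0.72477325 -0.43617263] [[402.50426892   0.         251.9464206 ]
 [  0.         402.50426892 193.0832645 ]
 [  0.           0.           1.        ]] [0.04653897 0.         0.         0.         0.        ]
{'time': 0.1, 'joint_pos': array([ 1.10319648e+00,  1.16429413e-01,  1.44216912e+00, -3.24411399e-05,
        1.58401602e+00, -3.78076991e-02]), 'qd': array([-0.00051503, -0.00085255, -0.00159521, -0.00060059,  0.00179964,
       -0.00046923]), 'effort': array([ 8.87292390e-04, -7.22897172e+01, -6.23868370e+01,  7.81753566e-02,
        2.27353483e-02, -3.99195744e-05]), 'tcp_pos': array([0.28120478, 0.61344799, 0.22600303]), 'ee_rot': array([-6.69884499e-01, -3.06911205e+00,  1.56683563e-03]), 'force': array([ 0.06940706,  0.67758073, -0.66888792]), 'ft_torque': array([-0.02853223, -0.02672612,  0.02787349]), 'finger_force': 0.0, 'grip_width': 0.0931261926042412}
```

View pics/top0.png

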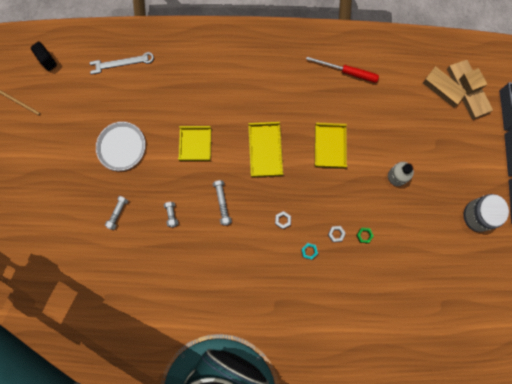

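View pics/side0.png

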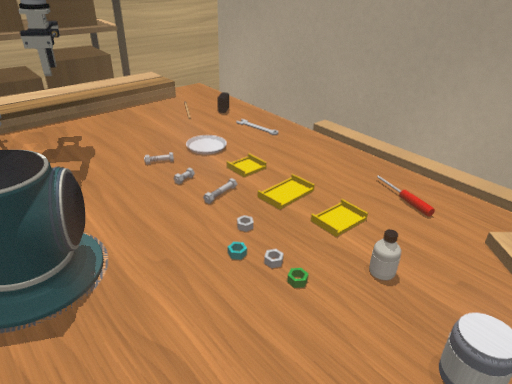

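The top view shows the dish at (121,146). The trays are short (195,143), long (266,149) and medium (331,145). The bolts are medium (118,212), short (171,214) and long (222,202). The steel nuts are at (283,220) and (337,234), with turquoise (310,251) and green (365,235) decoys, and the bottle is at (401,175).

```bash
cat > det.py <<'E'
from h import *
def rect(pts):
    (c,(w,h),a)=cv2.minAreaRect(pts[:,:2].astype(np.float32)*1000)
    b=cv2.boxPoints((c,(w,h),a)); e1=b[1]-b[0]; e2=b[2]-b[1]
    e=e1 if np.linalg.norm(e1)>np.linalg.norm(e2) else e2
    return np.array(c)/1000, max(w,h), min(w,h), np.degrees(np.arctan2(e[1],e[0]))%180
def blobs(m,mn):
    cs,_=cv2.findContours(m.astype(np.uint8),cv2.RETR_EXTERNAL,cv2.CHAIN_APPROX_NONE)
    return [k for k in cs if cv2.contourArea(k)>mn]
def masks(c):
    hsv=cv2.cvtColor(c['img'],cv2.COLOR_RGB2HSV); H,S,V=cv2.split(hsv)
    return (H>22)&(H<35)&(S>150)&(V>90), (S<75)&(V>70)
E
python3 - <<'E'
from det import *
c=snap('top'); y,g=masks(c)
for nm,m,z in(('yellow',y,.012),('grey',g,.012)):
    for k in blobs(m,40):
        u=k.reshape(-1,2).mean(0)
        if 90<u[1]<260 and u[0]<430:
            print(nm,u.round(),*[np.round(q,3) for q in rect(cast(c,k.reshape(-1,2),z))])
E
```

```text
yellow [194. 143.] [0.622 0.083] 90.668 81.695 1.078
yellow [330. 145.] [ 0.626 -0.265] 116.433 79.562 179.822
yellow [265. 149.] [ 0.611 -0.097] 141.653 80.688 3.91
grey [336. 234.] [ 0.399 -0.277] 40.284 37.309 90.939
grey [283. 220.] [ 0.429 -0.144] 39.903 37.193 0.986
grey [170. 214.] [0.437 0.134] 62.837 25.901 12.618
grey [116. 213.] [0.437 0.274] 85.695 26.023 157.528
grey [222. 202.] [0.47  0.008] 113.909 26.03 12.834
grey [401. 173.] [ 0.554 -0.445] 65.884 50.916 133.993
grey [120. 146.] [0.611 0.277] 132.286 129.252 91.219
```

```bash
cat >> h.py <<'E'
def rot(phi):
    "tool down, fingers closing along phi (deg); the half turn nearest the present wrist"
    out=[]
    for p in (phi,phi+180):
        a=np.radians(p); y=np.array([np.cos(a),np.sin(a),0]); z=np.array([0,0,-1.])
        out.append(R.from_matrix(np.c_[np.cross(y,z),y,z]))
    return out
def orient(pos,phi):
    best=[(abs(q[5]),r.as_rotvec()) for r in rot(phi) if (q:=robot.inverse_kinematics(pos,r.as_rotvec())) is not None]
    return min(best,key=lambda b:b[0])[1]
def hover(xy,phi,z=.15):
    p=[*xy,z]; o=orient(p,phi); robot.move_ptp(p,o); return o
E
python3 - <<'E'
from h import *
hover((.437,.134),102.6,.17)
print(robot.get_obs()['tcp_pos'],robot.get_obs()['joint_pos'],robot.get_obs()['time'])
c=snap('wrist','w1'); print(c['xyz'],c['orientation'])
E
```

```text
[0.43712352 0.13446511 0.17018734] [ 2.42586756e-01 -3.56384021e-01  1.96349961e+00  8.35241910e-05
  1.53422754e+00 -1.54837099e+00] 1.9917
[0.35853729 0.11654847 0.32727457] [1.83510389 2.29367777 0.34189823]
```

View pics/w1.png

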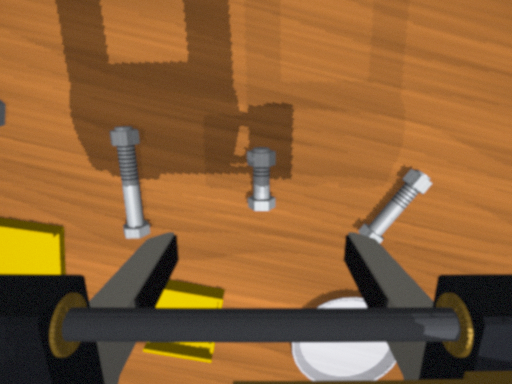

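The wrist view shows the short bolt at (261,179), centred between the fingers, with the long bolt at (130,182) and the medium at (397,205). I'll measure it here and pick it.

```bash
cat >> det.py <<'E'
def look(xy,z=.012,name=None,mn=150):
    c=snap('wrist',name); hsv=cv2.cvtColor(c['img'],cv2.COLOR_RGB2HSV)
    m=(hsv[...,1]<75)&(hsv[...,2]>35)
    best=min((rect(cast(c,k.reshape(-1,2),z)) for k in blobs(m,mn)),key=lambda r:np.hypot(*(r[0]-xy)))
    print('look',best); return best
def pick(xy,phi,z,hov=.10,squeeze=30):
    o=hover(xy,phi,hov); robot.servo_line([*xy,z],feed=.12)
    robot.gripper_close(squeeze); w=robot.get_obs()['grip_width']
    robot.servo_line([*xy,.10],feed=.15)
    s=robot.get_obs(); print('width',w,s['grip_width'],'F',s['force'].round(1),'t',s['time'])
def place(xy,phi,z,hov=.09):
    hover(xy,phi,hov); robot.servo_line([*xy,z],feed=.1)
    print('at',robot.get_obs()['tcp_pos'],robot.get_obs()['force'].round(1))
    robot.let_go(); robot.servo_line([*xy,.12],feed=.15); print('t',robot.get_obs()['time'])
E
python3 - <<'E'
from det import *
p,l,w,a=look((.437,.134))
if np.hypot(*(p-[.437,.134]))<.006 and 52<l<70:
    pick(p,a+90,.015)
    c=snap('wrist','w2')
E
```

```text
look (array([0.43751447, 0.13480168]), 65.4175796508789, 27.32354736328125, np.float32(13.304538))
width 0.015183773003924634 0.015289136520055232 F [ 0.5 -0.6 -1.6] t 5.2417
```

View pics/w2.png

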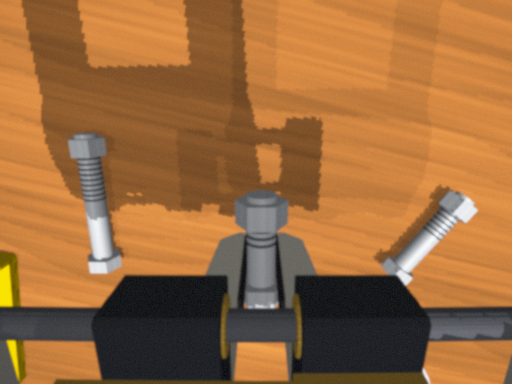

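The short bolt is held between the pads, nut end at (261,212), and looks level. Placing it now.

```bash
python3 - <<'E'
from det import *
place((.622,.083),91,.0205)
robot.servo_line([.58,.083,.2],feed=.3)
snap('wrist','w3')
E
```

```text
at [0.62210134 0.08301843 0.02059263] [ 0.2  1.2 -1.1]
t 9.0333
```

View pics/w3.png

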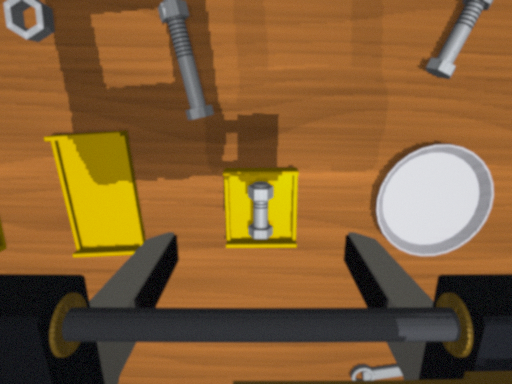

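The short bolt lies flat and centred in its tray at (261,210). Next is the medium bolt.

```bash
python3 - <<'E'
from det import *
e=(.437,.274)
hover(e,67.5,.17)
p,l,w,a=look(e)
if np.hypot(*(p-e))<.008 and 78<l<96:
    pick(p,a+90,.015)
    if robot.get_obs()['grip_width']>.012:
        place((.626,-.265),90,.0205)
        robot.servo_line([.58,-.265,.2],feed=.3)
        snap('wrist','w4')
E
```

```text
look (array([0.43747723, 0.27348361]), 89.68368530273438, 27.914703369140625, np.float32(157.63544))
width 0.015214080056033247 0.01490469378215349 F [-0.1 -0.  -2.8] t 13.6833
at [ 0.62605264 -0.26507639  0.02030945] [-0.2  0.7 -1.6]
t 18.6833
```

View pics/w4.png

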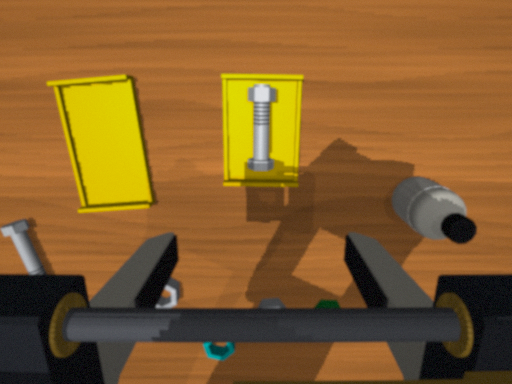

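The medium bolt lies flat and lengthwise in its tray at (261,127). Next is the long bolt.

```bash
python3 - <<'E'
from det import *
e=(.470,.008)
hover(e,102.8,.17)
p,l,w,a=look(e)
if np.hypot(*(p-e))<.008 and 100<l<122:
    pick(p,a+90,.015)
    if robot.get_obs()['grip_width']>.012:
        place((.611,-.097),93.9,.0205)
        robot.servo_line([.57,-.097,.2],feed=.3)
        snap('wrist','w5')
E
```

```text
look (array([0.46792337, 0.00660902]), 113.19652557373047, 27.024734497070312, np.float32(13.300498))
width 0.015732340487374433 0.015327945046292668 F [-1.7  0.1 -2.9] t 23.525
at [ 0.61117673 -0.09699324  0.02070537] [-0.8 -0.6 -2.2]
t 27.2167
```

View pics/w5.png

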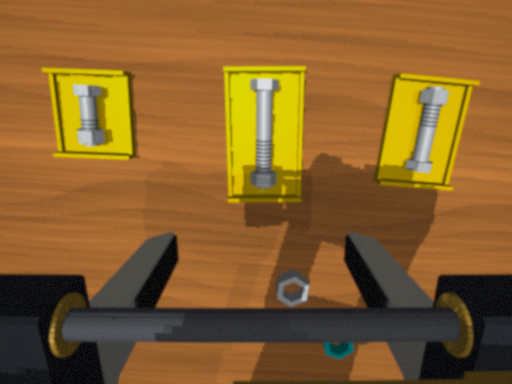

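All three bolts lie in their trays: short at (89,115), long at (264,133), medium at (427,130). Now I'll look at the nuts.

```bash
python3 - <<'E'
from det import *
# per-nut hover, then the top-face outline on z=18 mm; flat normals from the contour's edges mod 60
e=(.429,-.144); hover(e,91,.17); 
c=snap('wrist','w6'); hsv=cv2.cvtColor(c['img'],cv2.COLOR_RGB2HSV)
m=(hsv[...,1]<75)&(hsv[...,2]>35)
for k in blobs(m,150):
    p=cast(c,k.reshape(-1,2),.009); r=rect(p)
    if 30<r[1]<60: print(k.reshape(-1,2).mean(0),r)
E
```

```text
[390.73275862 211.68965517] (array([ 0.39822842, -0.27938409]), 49.40934753417969, 38.41292190551758, np.float32(35.701996))
[261.5        180.38983051] (array([ 0.42920776, -0.14527641]), 43.38764190673828, 37.76509094238281, np.float32(0.13911624))
[211.80833333  19.81666667] (array([ 0.57383856, -0.09895364]), 31.153736114501953, 27.3322696685791, np.float32(0.807144))
```

```bash
python3 -c "
import cv2
i=cv2.imread('pics/w6.png')[90:290,130:390];cv2.imwrite('pics/w6c.png',cv2.resize(i,None,fx=3,fy=3,interpolation=cv2.INTER_CUBIC))"
```

```text
(no output)
```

View pics/w6c.png

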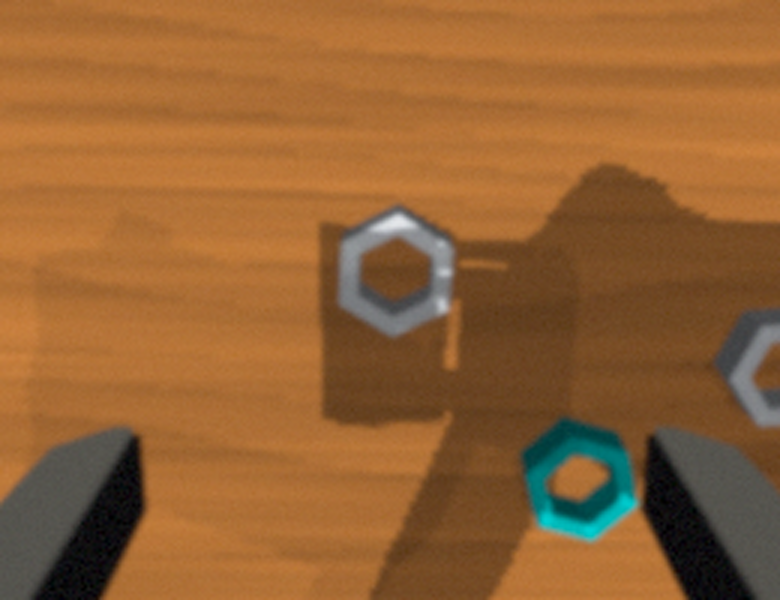

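Nut 1's left and right flats lie square to the fingers, at (397,270) in the crop. The turquoise nut at (580,480) is clear of the pick. Picking it along y and placing it on the far half of the dish.

```bash
python3 - <<'E'
from det import *
pick((.429,-.145),90.5,.0175)
s=robot.get_obs()
if .033<s['grip_width']<.039:
    place((.611+.0245,.277),90,.0235)
    robot.servo_line([.57,.277,.2],feed=.3)
    snap('wrist','w7')
    e=(.3985,-.278); hover(e,0,.17); snap('wrist','w8')
    print(look(e,.009))
    a=cv2.imread('pics/w7.png');b=cv2.imread('pics/w8.png')
    cv2.imwrite('pics/w78.png',cv2.resize(np.hstack([a[20:340,100:420],b[20:340,100:420]]),(800,400)))
E
```

```text
width 0.03553526590993814 0.035299910722480024 F [-0.9 -0.1 -1.8] t 31.2833
at [0.63549259 0.2770066  0.02320549] [ 0.2  0.4 -0.1]
t 35.9667
look (array([ 0.39798666, -0.27911829]), 44.6364860534668, 37.65123748779297, np.float32(94.9499))
(array([ 0.39798666, -0.27911829]), 44.6364860534668, 37.65123748779297, np.float32(94.9499))
```

View pics/w78.png

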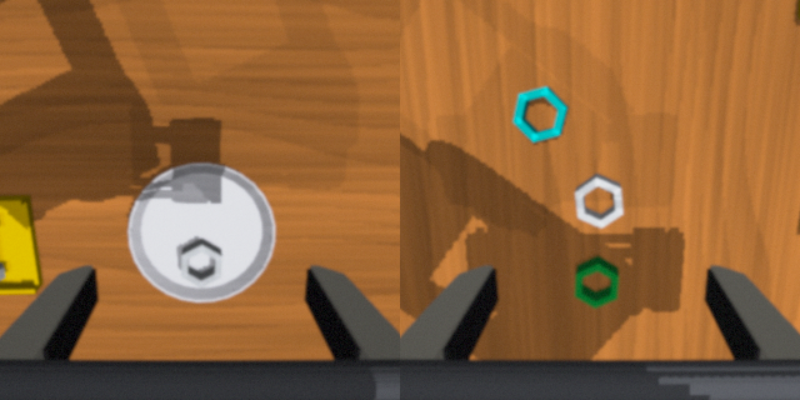

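Left panel: nut 1 lies flat in the far half of the dish at (200,260). Right panel: nut 2 is at (600,201), turned about 5°, with the green nut at (597,282) and turquoise at (540,113) outside the finger strip.

```bash
python3 - <<'E'
from det import *
pick((.398,-.279),5,.0175)
s=robot.get_obs()
if .033<s['grip_width']<.039:
    place((.611-.0245,.277),90,.0235)
    robot.servo_line([.53,.277,.2],feed=.3)
    a=snap('wrist')['img']
    robot.move_joints([1.103,.116,1.442,0,1.584,-.038])
    b=snap('top')['img'];print(robot.get_obs()['time'])
    cv2.imwrite('pics/fin.png',cv2.resize(np.hstack([a[20:260,100:400],b[70:310,80:430]]),(800,295))[:,:,::-1])
E
```

```text
width 0.03572340263470936 0.035644037244188756 F [ 0.2 -0.1 -1.7] t 41.55
at [0.58655589 0.27706596 0.02339296] [ 0.3 -0.9 -0.9]
t 46.3
48.425
```

View pics/fin.png

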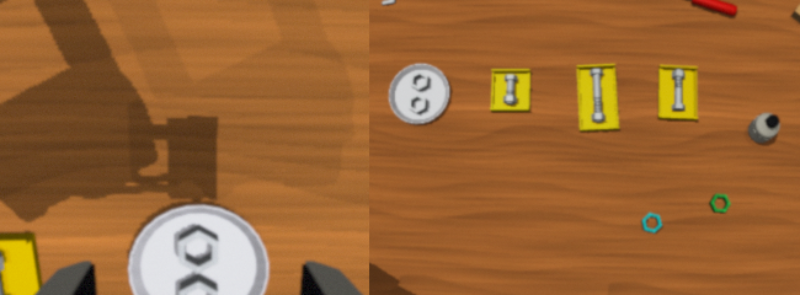

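Both nuts lie side by side in the dish (421,83) and (419,105), each bolt is in its own tray, and the bottle and coloured nuts haven't moved.

```bash
python3 -c "
from bench import robot
print(robot.job_done())"
```

```text
the job is handed in; nothing more can be done
None
```

The job is handed in at about 48 s on the robot's clock: the final pictures show each bolt flat in its own tray, both nuts side by side in the dish, and the bottle and coloured nuts where they were.

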